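# Load brake pads into the marking machine's spring cassette

### The job

Draw the marking machine's cassette fully out by its black grip and push every brake pad from the bench down past the sprung lips into it, one on top of the other, blue backing plate up, so that each is held under the lips. Then slide the cassette fully home under the marking head and then press the green start button. Leave the other things on the bench where they are.

Things in the scene. Friction and masses are not known exactly. Their poses are not given: they have to be found in the camera images.
- pad1: brake pad 120 (its x) x 48 (y) x 16 mm, about 0.2 kg: blue steel backing plate 120 x 48 x 5 mm on top, with a dark shim and two bright studs, over a grey friction block 96 x 48 x 11 mm. Origin at the centre of its underside (friction face), z up out of the backing plate. Starts flat on the bench, plate up. Three to five pads are present.
- pad2: brake pad 120 (its x) x 48 (y) x 16 mm, about 0.2 kg: blue steel backing plate 120 x 48 x 5 mm on top, with a dark shim and two bright studs, over a grey friction block 96 x 48 x 11 mm. Origin at the centre of its underside (friction face), z up out of the backing plate. Starts flat on the bench, plate up. Three to five pads are present.
- pad3: brake pad 120 (its x) x 48 (y) x 16 mm, about 0.2 kg: blue steel backing plate 120 x 48 x 5 mm on top, with a dark shim and two bright studs, over a grey friction block 96 x 48 x 11 mm. Origin at the centre of its underside (friction face), z up out of the backing plate. Starts flat on the bench, plate up. Three to five pads are present.
- pad4: brake pad 120 (its x) x 48 (y) x 16 mm, about 0.2 kg: blue steel backing plate 120 x 48 x 5 mm on top, with a dark shim and two bright studs, over a grey friction block 96 x 48 x 11 mm. Origin at the centre of its underside (friction face), z up out of the backing plate. Starts flat on the bench, plate up. Three to five pads are present.
- pad5: brake pad 120 (its x) x 48 (y) x 16 mm, about 0.2 kg: blue steel backing plate 120 x 48 x 5 mm on top, with a dark shim and two bright studs, over a grey friction block 96 x 48 x 11 mm. Origin at the centre of its underside (friction face), z up out of the backing plate. Starts flat on the bench, plate up. Three to five pads are present.
- machine: bench marking machine, fixed: grey base 20 mm thick, white column 420 mm tall at the back (x 150 to 230, y -50 to 50 mm). Origin on the bench straight under the marking pin; x runs to the column, y along the cassette's slide, out of the machine. Red mesh guards 155 mm high stand at x -115 (y -95 to 55) and at y -95. The base's top spans x -120 to 240, y -100 to 320.
- carriage (a joint): slide of the cassette carriage along the machine's +y, m: 0 = home under the head (stop), 0.18 = drawn fully out (stop), where it is loaded. Friction 2.5 N, stays where it is left; starts between 0 and 0.06.
- cassette_mouth (a point): middle of the cassette's well (rides on the carriage) level with the lips' underside, 130 mm above the bench; axes as the machine's. Well 123 (x) by 51 mm (y) between four steel corner angles with flared mouths, 154 mm high; its long sides are open all the way down for x -42 to 42, so fingers can go down beside a pad. Pads lie in it long way along x, either way round.
- follower (a joint): sprung orange plate in the well that carries the stack, m pushed down: 0 = empty (its top 2 mm under the lips' underside), stop at 0.087; 16 mm per pad less 2. Spring 5 N at the top, 0.17 N more per mm: it holds the top pad up against the lips, and the next pad is pushed down on top of that one.
- lip_near (a joint): sprung brass lip at the well's -x end, 26 mm wide, jutting 5.5 mm into the well at 0 and giving way outward to 0.008 m; flat underside, ramped on top to 12 mm higher. Pushing a pad straight down past both lips takes 5 to 20 N, more as it fills. A pad is in when its origin is 16 mm or more below point cassette_mouth: push 2 to 4 mm further, let go, and the lips hold it.
- lip_far (a joint): the same lip at the well's +x end.
- pin_tip (a point): tip of the marking pin, 138 mm above the bench, under the blue head: 8 mm over a pad that is properly in; a pad standing proud of the lips strikes it. Nose round the pin 52 mm across from 165 mm up; head above it from 200 to 330 mm, x -60 to 150, y -45 to 45 mm of the machine.
- handle_grip (a point): middle of the carriage's upright black grip, 22 mm diameter, 46 to 106 mm above the bench; this point is 85 mm up and 130 mm out in y from the well's middle; axes as the machine's. It stands on a red bracket 30 mm wide (top 47 mm up), outside the carriage's red mesh front guard (y 73 from the well's middle, 34 to 119 mm high, 200 wide).
- start_top (a point): centre of the top of the green start button, 32 mm diameter, facing up, on the grey box with the yellow plate beside the column, 93 mm above the bench.
- start (a joint): travel of the start button, m: 0 = up, 0.006 = fully down (5 N); springs back.
- spanner: bystander: steel spanner 190 mm long, lying flat; origin under its middle.
- cleaner_can: bystander: red spray can, 60 mm diameter, 190 mm tall, origin at the centre of its base.
- air_filter: bystander: panel air filter with orange rim, 240 x 170 x 50 mm, origin at the centre of its base.
- airbox: bystander: black air-filter housing with a hose stub, 170 x 220 x 130 mm, origin at the centre of its base.
- fluid_jug: bystander: cream fluid jug, 150 mm diameter, 255 mm tall, origin at the centre of its base.
- drip_tray: bystander: steel tray 180 x 240 x 45 mm, origin at the centre of its base.
Not all that is in view belongs to the job. Leave any pink look-alike of the pad2 alone.

How it is judged:
On the way, in this order (a step that is already met when the one before it is completed fails the run):
1. the cassette is drawn fully out (slide beyond 0.17 m) (value of joint carriage above 0.17 m), for 0.2 s.
2. every pad is in the cassette, below the lips, with the cassette still out from under the head (x of pad1 in the frame of cassette_mouth between -0.006 and 0.006 m and y of pad1 in the frame of cassette_mouth between -0.006 and 0.006 m and z of each of pad1, pad2, pad3, pad4, pad5 in the frame of cassette_mouth below -0.0145 m and angle between each of pad1, pad2, pad3, pad4, pad5's own z axis and vertical below 0.05 rad and x of pad2 in the frame of cassette_mouth between -0.006 and 0.006 m and y of pad2 in the frame of cassette_mouth between -0.006 and 0.006 m and x of pad3 in the frame of cassette_mouth between -0.006 and 0.006 m and y of pad3 in the frame of cassette_mouth between -0.006 and 0.006 m and x of pad4 in the frame of cassette_mouth between -0.006 and 0.006 m and y of pad4 in the frame of cassette_mouth between -0.006 and 0.006 m and x of pad5 in the frame of cassette_mouth between -0.006 and 0.006 m and y of pad5 in the frame of cassette_mouth between -0.006 and 0.006 m and value of joint carriage above 0.1 m), for 0.3 s.
3. the cassette is home with every pad in it (x of pad1 in the frame of cassette_mouth between -0.006 and 0.006 m and y of pad1 in the frame of cassette_mouth between -0.006 and 0.006 m and z of each of pad1, pad2, pad3, pad4, pad5 in the frame of cassette_mouth below -0.0145 m and angle between each of pad1, pad2, pad3, pad4, pad5's own z axis and vertical below 0.05 rad and x of pad2 in the frame of cassette_mouth between -0.006 and 0.006 m and y of pad2 in the frame of cassette_mouth between -0.006 and 0.006 m and x of pad3 in the frame of cassette_mouth between -0.006 and 0.006 m and y of pad3 in the frame of cassette_mouth between -0.006 and 0.006 m and x of pad4 in the frame of cassette_mouth between -0.006 and 0.006 m and y of pad4 in the frame of cassette_mouth between -0.006 and 0.006 m and x of pad5 in the frame of cassette_mouth between -0.006 and 0.006 m and y of pad5 in the frame of cassette_mouth between -0.006 and 0.006 m and value of joint carriage below 0.005 m), for 0.2 s.
4. the start button is pressed with the cassette home (value of joint start above 0.004 m and value of joint carriage below 0.005 m), for 0.05 s.
At the end, for the whole second after the job is handed in: every pad present is in the cassette: middle within 6 mm of the well's middle in x and y, blue plate up, level within 0.05 rad, origin over 14.5 mm below the lips' underside (16 when held by them); cassette home within 5 mm, start button up again, all at rest (all of step 3 and value of joint start below 0.002 m and linear speed of each of pad1, pad2, pad3, pad4, pad5 below 0.02 m/s); the robot touches nothing.
It fails at once if the start button is pressed while the cassette is not home (value of joint start above 0.004 m and value of joint carriage above 0.01 m).
It fails at once if another thing on the bench is shifted by more than 4 cm or tipped over (distance of any of spanner, cleaner_can, air_filter, airbox, fluid_jug, drip_tray from where it was at the start of the episode above 0.04 m or angle between any of spanner, cleaner_can, air_filter, airbox, fluid_jug, drip_tray's own z axis and vertical above 0.5 rad).
Of pad1, pad2, pad3, pad4, pad5 only 3 to 5 are there at a start; the rules pass over those that are not, and their reading is None.
At some moment in a run one of pad1, pad2, pad3, pad4, pad5 may be knocked a few centimetres aside while the robot is not near it.
Once in a run the grip may slacken for a moment while it holds something.
It also fails if it takes over 210 s, if anything falls off the work surface, if the arm or the gripper's body presses on something with over 40 N, if the wrist force passes 120 N, or if a joint passes its speed limit or range.

### The arm

A 7-joint arm with a two-finger parallel gripper is mounted at the origin on the work surface. World frame = base frame: x ahead of the robot, y to its left, z up, the work surface at z = 0. Lengths are in m, angles in rad, forces in N, time in s.
With the tool pointing down it reaches from about 0.425 to 0.875 m from the base axis. Payload 9.9 kg.
Tool frame: the origin (TCP) lies at the very end of the fingers, on their centre line; the grasp point (between the pads) lies 19 mm behind it; z points along the fingers, y is the direction in which the jaws open and shut (so a half turn about z gives the same grasp; the last joint's range is limited). The gripper opens to 85 mm and grips with 20 to 120 N. Pads are 22 mm wide; open, the fingers measure 114 mm over their backs; the gripper's body (76 mm by 85 mm) begins 54 mm behind the grasp point. The pads swing forward as they close: fully open they stand 13 mm farther back than shut.
Start: joints at [1.19, 0.576, 0.025, 1.437, -0.015, 1.129, -0.057], TCP at [0.197, -0.645, 0.231] pointing down, gripper open.
Joint ranges: [-2.76, 2.76], [-0.34, 2.15], [-1.52, 1.57], [0.19, 2.46], [-1.09, 4.23], [0.17, 1.99], [-2.82, 2.82]. Speed limits (rad/s): [2.22, 2.22, 3.01, 3.01, 3.14, 3.14, 3.14].

### API

Orientations are given as [roll, pitch, yaw] about the fixed x, y, z axes, in that order (R = Rz(yaw) Ry(pitch) Rx(roll)).
In Python, from workcell import manip gives the robot as it stands. Calls block until the motion is done:
- manip.move_pose(position, orientation): joint-space move of the TCP to a pose.
- manip.line_to(position, rot=None, feed=0.15, until_force=None): straight line of the TCP; rot=None keeps the orientation; feed is the mean speed in m/s. With until_force (N) it stops when the force on the tool has changed by that much, and returns True; else False.
- manip.goto_joints(angles): joint-space move.
- manip.open_gripper() and manip.grasp(strength=None): open the fingers fully, or close them until they stop; strength is the grip in N (None keeps the last).
- manip.sleep(seconds).
- manip.inverse_kinematics(position, orientation): joint angles nearest the present ones, or None.
- manip.grab_frame(name): name is "scene" or "top"; returns the picture (480x640x3 uint8, blue, green, red); there is no depth.
- manip.camera_model(name): a dict with "intrinsics" (3x3 intrinsics, pixels), "rvec" (rotation vector, rad) and "tvec" (3), from world to camera coordinates, as OpenCV has them. Camera axes: x right, y down, z forward; pixel columns grow to the right and rows downward; lengths in m; the calibration is good to about 2 mm. A picture is of the moment at which its call begins. camera_model takes no time and is no camera call.
A pose or a line that the arm cannot do raises manip.PlanningError and nothing moves.
- manip.sign_off(): hands the job in, once; it reports no verdict.
Trained networks look in the newest picture that a camera, given by its name, has taken for a name from the list of things; names that differ only in an ending like _2 or _b are one class to them, and where a whole thing is asked for, a point or a joint stands for the part that bears it (a point fixed in the world has none). Each returns a list of dicts, best first, with "confidence" (0 to 1); they miss things now and then, are a little off and sometimes report something else, mostly with a low value. They report only what shows in the picture. A call takes as long as a camera call. They do not tell look-alikes from the thing itself.
- manip.recognise(camera, query): "point" ([column, row] as shares, 0 to 1, of the picture: columns of its width, rows of its height, amid what is visible of it).
- manip.masks_of(camera, query): "mask" (480x640 bool, what is visible of it) and "point" ([column, row] as shares, 0 to 1, of the picture: columns of its width, rows of its height, amid what is visible of it).
Readings, each from a call of its own:
- manip.get_clock(): time.
- manip.get_joints(): joint angles.
- manip.get_dq(): joint speeds.
- manip.get_joint_torque(): joint torques, N m.
- manip.get_eef_pos(): TCP position.
- manip.get_tool_rot(): TCP orientation.
- manip.get_force(): force on the tool from outside, world axes, zero at the start.
- manip.get_wrist_torque(): the same for the moment, N m.
- manip.get_grip_width(): finger opening in m.
Only numpy, scipy, OpenCV 4.12 (cv2) and the standard library are available. Lean on these libraries where they do the work, as an engineer would, in place of code of your own. Each camera call takes 0.05 s, during which the arm holds its last target. There are 200 camera calls.

## Working session

There is one attempt and no reset: what is moved stays moved. The work goes in short steps, each a Python script; the robot and the scene stay as the last script left them, time stands still between calls to the robot, and variables do not carry over. Pictures are saved under pics/ and viewed, about 12 in all and at most 16, crops included, and the job is handed in when it is done.

```bash
mkdir -p pics; ls; python3 - <<'E'
from workcell import manip
import cv2, numpy as np
for n in("scene","top"):
    im=manip.grab_frame(n); cv2.imwrite(f"pics/{n}0.png",im)
    m=manip.camera_model(n); R=cv2.Rodrigues(np.array(m["rvec"],float))[0]
    print(n,np.array(m["intrinsics"]).round(1).tolist(),(-R.T@np.array(m["tvec"]).ravel()).round(3),R.round(2).tolist())
print(manip.get_eef_pos(),manip.get_tool_rot(),manip.get_clock())
E
```

```text
pics
scene [[621.5, 0.0, 324.7], [0.0, 621.5, 255.2], [0.0, 0.0, 1.0]] [0.413 0.639 1.999] [[-0.99, -0.11, -0.0], [-0.1, 0.95, -0.31], [0.03, -0.31, -0.95]]
top [[457.4, 0.0, 314.5], [0.0, 457.4, 235.6], [0.0, 0.0, 1.0]] [0.427 0.031 1.434] [[-0.02, -1.0, 0.0], [-1.0, 0.02, -0.05], [0.05, -0.0, -1.0]]
[ 0.19726781 -0.64511891  0.23052863] [-3.14011225e+00  1.18286407e-04  2.96804415e-01] 0.1
```

View pics/scene0.png

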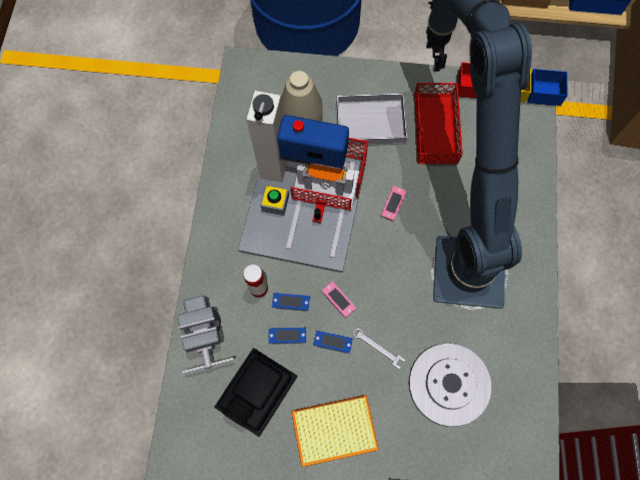

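View pics/top0.png

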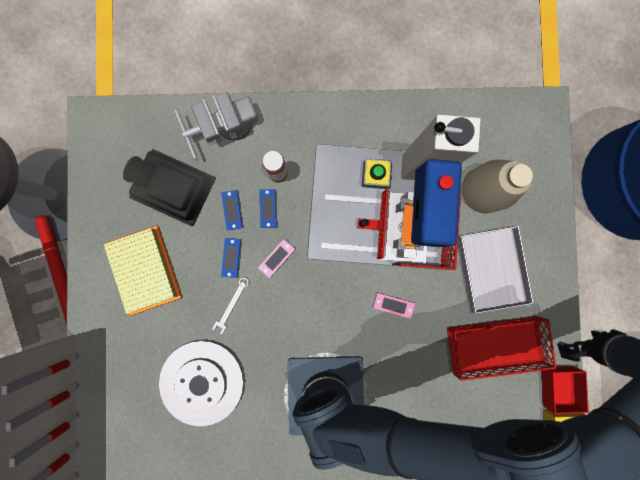

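The scene shows three blue pads, at about (291,301), (287,335) and (333,341) in the scene view and (268,208), (232,210) and (231,257) in the top view. There are two pink look-alikes, at (277,258) and (394,304) in the top view, which I'll leave alone. The blue ones match the description. The machine's grip is at about (365,223) in the top view and the green button at (377,172). Next I'll measure.

```bash
cat > h.py <<'E'
from workcell import manip
import cv2, numpy as np
CM={n:manip.camera_model(n) for n in("scene","top")}
def K(n): return np.array(CM[n]["intrinsics"],float)
def Rt(n): return cv2.Rodrigues(np.array(CM[n]["rvec"],float))[0],np.array(CM[n]["tvec"],float).ravel()
def ray(n,px):
    R,t=Rt(n); d=R.T@np.linalg.inv(K(n))@np.array([px[0],px[1],1.]); return -R.T@t,d
def atz(n,px,z):
    c,d=ray(n,px); return c+d*(z-c[2])/d[2]
def proj(n,P):
    R,t=Rt(n); return cv2.projectPoints(np.atleast_2d(np.array(P,float)),R,t,K(n),None)[0].reshape(-1,2)
def tri(pa,pb):
    P=[K(n)@np.c_[Rt(n)] for n in("scene","top")]
    X=cv2.triangulatePoints(P[0],P[1],np.array(pa,float),np.array(pb,float)).ravel(); return X[:3]/X[3]
def blobs(im,lo,hi,amin,close=7):
    m=cv2.inRange(cv2.cvtColor(im,cv2.COLOR_BGR2HSV),lo,hi)
    if close: m=cv2.morphologyEx(m,cv2.MORPH_CLOSE,np.ones((close,close),np.uint8))
    return [c for c in cv2.findContours(m,cv2.RETR_EXTERNAL,cv2.CHAIN_APPROX_NONE)[0] if cv2.contourArea(c)>amin]
def rect(n,c,z=0.016):
    """blob -> rectangle (x,y,yaw of long side,L,W) in the world plane z"""
    w=np.array([atz(n,p,z)[:2] for p in c.reshape(-1,2)])
    (x,y),(a,b),g=cv2.minAreaRect((w*1000).astype(np.float32))
    if a<b: a,b,g=b,a,g+90
    return x/1000,y/1000,np.radians((g+90)%180-90),a,b
def pads(n,z=0.016,im=None):
    im=manip.grab_frame(n) if im is None else im
    out=[]
    for c in blobs(im,(95,110,50),(125,255,255),150):
        r=rect(n,c,z)
        if 95<r[3]<145 and 35<r[4]<65: out.append(r)
    return out
E
python3 - <<'E'
from h import *
S=cv2.imread("pics/scene0.png");T=cv2.imread("pics/top0.png")
for n,im in(("scene",S),("top",T)):
    for r in pads(n,im=im): print(n,np.round(r,4))
    for c in blobs(im,(50,120,40),(85,255,255),15,0):
        m=cv2.moments(c); print(n,"green",m["m10"]/m["m00"],m["m01"]/m["m00"],cv2.contourArea(c), atz(n,(m["m10"]/m["m00"],m["m01"]/m["m00"]),.093))
a=cv2.resize(S[110:280,230:380],None,fx=2.6,fy=2.6,interpolation=cv2.INTER_CUBIC)
b=cv2.resize(T[130:275,300:470],None,fx=2.3,fy=3.05,interpolation=cv2.INTER_CUBIC)
b=cv2.resize(T[130:275,300:470],None,fx=2.4,fy=2.4,interpolation=cv2.INTER_CUBIC)
H=max(a.shape[0],b.shape[0]); o=np.zeros((H,a.shape[1]+b.shape[1],3),np.uint8); o[:a.shape[0],:a.shape[1]]=a;o[:b.shape[0],a.shape[1]:]=b
cv2.imwrite("pics/mach.png",o);print(o.shape,a.shape)
for q in("handle_grip","machine","start_top"):
    for n in("scene","top"):
        r=manip.masks_of(n,q)
        if r: print(q,n,r[0]["confidence"],np.array(r[0]["point"])*[640,480],r[0]["mask"].sum())
E
```

```text
scene [ 4.288000e-01  2.850000e-01 -1.107000e-01  1.197715e+02  4.868550e+01]
scene [  0.5769   0.2796   0.1185 116.269   48.7753]
scene [5.79800e-01 1.68800e-01 2.30000e-02 1.20139e+02 4.88049e+01]
scene green 273.64411027568923 194.52380952380952 66.5 [ 0.67448974 -0.16886337  0.093     ]
top [ 4.318000e-01  2.852000e-01 -1.122000e-01  1.196861e+02  4.889470e+01]
top [  0.5801   0.2807   0.1339 120.2551  49.0684]
top [5.830000e-01 1.686000e-01 1.490000e-02 1.198985e+02 4.849420e+01]
top green 378.0 170.85098039215686 85.0 [ 0.6777259 -0.1677327  0.093    ]
(442, 798, 3) (442, 390, 3)
handle_grip scene 0.97 [325.504 189.408] 2594
handle_grip top 0.61 [394.88  227.712] 2811
machine top 0.84 [394.624 201.984] 19219
```

View pics/mach.png

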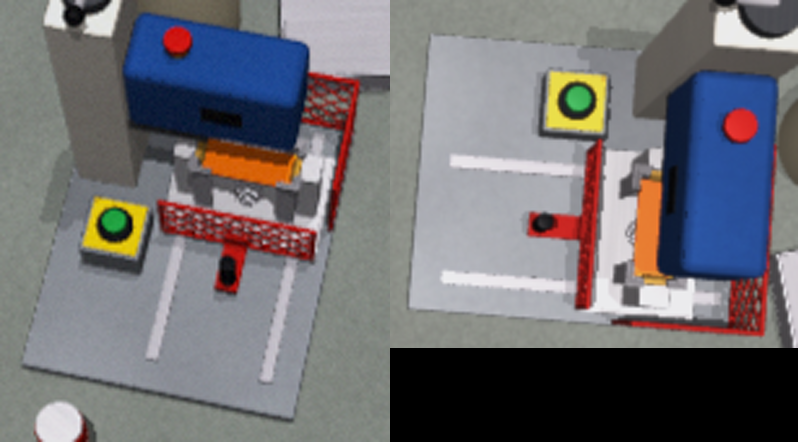

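```bash
python3 - <<'E'
from h import *
from scipy.optimize import least_squares
tc=[(316.7,145),(307.5,257.9)]; sc=[(239.6,250.4),(342.7,270.4)]
A=np.array([[.24,.32],[-.12,.32]])
res={}
for n,c in(("top",tc),("scene",sc)):
    w=np.array([atz(n,p,.02)[:2] for p in c]); d=w[0]-w[1]; yaw=np.arctan2(d[1],d[0])
    R=np.array([[np.cos(yaw),-np.sin(yaw)],[np.sin(yaw),np.cos(yaw)]])
    o=(w-A@R.T).mean(0); print(n,w.round(4).tolist(),"len",np.linalg.norm(d),"yaw",yaw,"orig",o)
    hp=(363.7,222.3) if n=="top" else (317.5,209)
    h=atz(n,hp,.106)[:2]; print("handle",h,"machine frame",R.T@(h-o))
    g=atz(n,(378,170.85) if n=="top" else (273.64,194.52),.093)[:2]; print("btn mach",R.T@(g-o))
print("tri handle",tri((317.5,209),(363.7,222.3)),"tri btn",tri((273.64,194.52),(378,170.85)), "tri corner",tri(sc[0],tc[0]),tri(sc[1],tc[1]))
E
```

```text
top [[0.7768, 0.0107], [0.4252, 0.0469]] len 0.35349574013643836 yaw -0.10260709520034658 orig [ 0.50856401 -0.28332866]
handle [ 0.52522182 -0.11984424] machine frame [-0.00017504  0.16433079]
btn mach [0.15643494 0.13231497]
scene [[0.7709, 0.0144], [0.4199, 0.0466]] len 0.35243220487675625 yaw -0.09155486872343842 orig [ 0.50636845 -0.28264976]
handle [ 0.52274505 -0.12777924] machine frame [0.00214866 0.15571915]
btn mach [0.15703051 0.12866995]
tri handle [ 0.52185393 -0.1166228   0.13369057] tri btn [ 0.6746548  -0.16643963  0.09936522] tri corner [0.77439083 0.01154944 0.01303654] [0.4217642  0.04688947 0.02075957]
```

```bash
cat >> h.py <<'E'
YAW=-0.097; O=np.array([0.5075,-0.283])
def mw(x,y,yaw=None):
    a=YAW if yaw is None else yaw
    c,s=np.cos(a),np.sin(a); return O+np.array([c*x-s*y,s*x+c*y])
def down(yaw): return [np.pi,0,yaw]
def st(m=""): print(m,"t",round(manip.get_clock(),1),"p",np.round(manip.get_eef_pos(),4),"rot",np.round(manip.get_tool_rot(),3),"F",np.round(manip.get_force(),1),"w",round(manip.get_grip_width(),4))
E
python3 - <<'E'
from h import *
h=np.array([.524,-.121])
for y in(YAW+np.pi/2,YAW-np.pi/2): print(manip.inverse_kinematics([*h,.066],down(y)))
manip.line_to([.15,-.48,.48],feed=.3); st()
q=[manip.inverse_kinematics([*h,.25],down(y)) for y in(YAW+np.pi/2,YAW-np.pi/2)]
i=min((k for k in(0,1) if q[k] is not None),key=lambda k:abs(q[k][6])); y=(YAW+np.pi/2,YAW-np.pi/2)[i]; print(y)
manip.move_pose([*h,.42],down(y)); st()
manip.line_to([*h,.12],feed=.25)
f=manip.line_to([*h,.066],feed=.08,until_force=8); st(f)
cv2.imwrite("pics/top1.png",manip.grab_frame("top"));
manip.grasp(60); st("grasped")
E
```

```text
[ 0.36012655  0.59772357 -0.3302102   1.97753364  0.32111705  0.61642648
 -0.27799353]
[-0.14510334  0.63314865  0.43973336  1.99590182 -0.4559471   0.60899944
 -2.6387501 ]
 t 1.6 p [ 0.1501 -0.4801  0.4786] rot [-3.14   0.     0.297] F [-0.1 -0.7 -0.5] w 0.0853
1.4737963267948966
 t 3.5 p [ 0.5237 -0.1226  0.42  ] rot [-3.142e+00  1.000e-03  1.471e+00] F [-0.5 -0.4 -0.8] w 0.0856
False t 5.6 p [ 0.5242 -0.1209  0.0663] rot [ 3.141 -0.     1.474] F [-0.5  0.2 -0.6] w 0.0854
grasped t 6.3 p [ 0.5248 -0.1211  0.0664] rot [3.14  0.    1.474] F [ 2.2 -0.5  3.1] w 0.0205
```

```bash
python3 - <<'E'
from h import *
p=np.array(manip.get_eef_pos()); d=np.array([-np.sin(YAW),np.cos(YAW),0])
f=manip.line_to(p+d*.14,feed=.08); st(f)
p=np.array(manip.get_eef_pos())
f=manip.line_to(p+d*.045,feed=.03,until_force=14); st(f)
cv2.imwrite("pics/top2.png",manip.grab_frame("top"));cv2.imwrite("pics/scene2.png",manip.grab_frame("scene"))
E
```

```text
False t 8.2 p [0.5391 0.0182 0.0664] rot [ 3.14  -0.     1.474] F [ 4.4 -0.4 -0.4] w 0.0206
True t 8.8 p [0.5401 0.0273 0.0663] rot [3.141e+00 3.000e-03 1.472e+00] F [-0.5 -1.2  6. ] w 0.0206
```

```bash
python3 - <<'E'
from h import *
p=np.array(manip.get_eef_pos()); d=np.array([-np.sin(YAW),np.cos(YAW),0])
f=manip.line_to(p+d*.02,feed=.03,until_force=15); st(f)
manip.sleep(.3); st()
manip.open_gripper(); st("open")
p=np.array(manip.get_eef_pos())
manip.line_to(p+[0,0,.25],feed=.25)
manip.move_pose([.40,.15,.40],down(1.2)); st()
S=manip.grab_frame("scene");T=manip.grab_frame("top")
cv2.imwrite("pics/scene3.png",S);cv2.imwrite("pics/top3.png",T)
for n,im in(("scene",S),("top",T)):
    for r in pads(n,im=im): print(n,np.round(r,4))
a=cv2.resize(S[150:280,240:370],None,fx=3,fy=3,interpolation=cv2.INTER_CUBIC)
b=cv2.resize(T[160:290,300:430],None,fx=3,fy=3,interpolation=cv2.INTER_CUBIC)
cv2.imwrite("pics/m3.png",np.hstack([a,b]))
E
```

```text
True t 9.2 p [0.5401 0.0273 0.0663] rot [-3.142  0.007  1.47 ] F [-0.7 -0.9  6.2] w 0.0207
 t 9.5 p [0.5401 0.0273 0.0663] rot [-3.142  0.007  1.47 ] F [-0.5 -1.6  5.2] w 0.0205
open t 10.2 p [0.5407 0.0273 0.0663] rot [3.141 0.006 1.47 ] F [ 0.7 -0.3 -0.4] w 0.0853
 t 12.1 p [0.4007 0.149  0.3991] rot [-3.141e+00  1.000e-03  1.200e+00] F [ 0.7 -0.1  0.5] w 0.0853
scene [ 4.286000e-01  2.851000e-01 -1.107000e-01  1.195219e+02  4.868550e+01]
scene [  0.5769   0.2796   0.1185 116.269   48.8076]
scene [5.798000e-01 1.686000e-01 2.360000e-02 1.201502e+02 4.907180e+01]
top [  0.5801   0.2806   0.1339 120.2551  48.9503]
top [5.830000e-01 1.686000e-01 1.490000e-02 1.198985e+02 4.849420e+01]
```

View pics/m3.png

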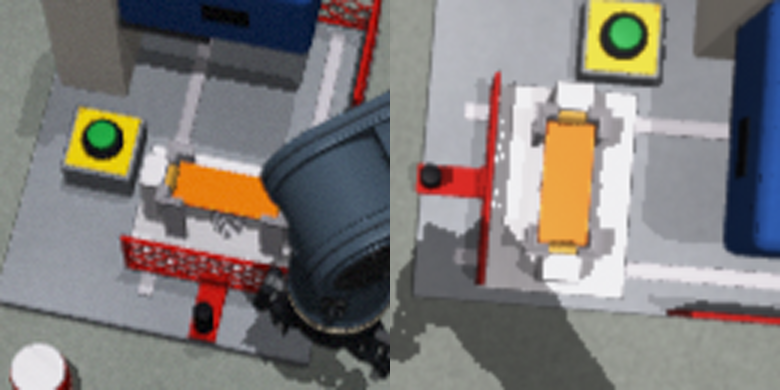

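View pics/top3.png

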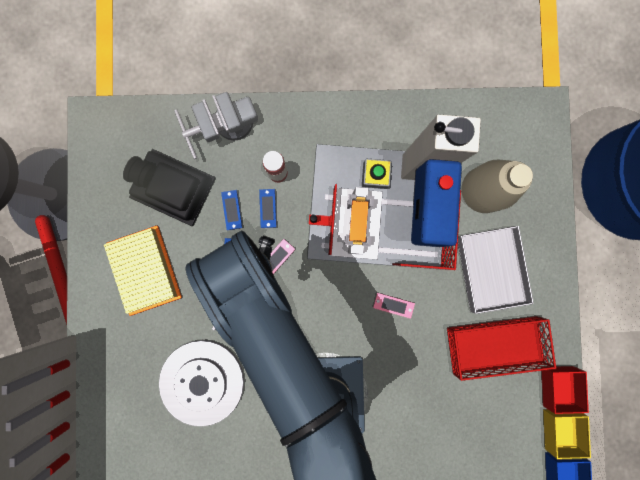

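```bash
python3 - <<'E'
from h import *
from h import rect
T=cv2.imread("pics/top3.png");S=cv2.imread("pics/scene3.png")
for n,im,bx in(("top",T,(340,380,180,260)),("scene",S,(280,350,190,240))):
    k=np.zeros_like(im);k[bx[2]:bx[3],bx[0]:bx[1]]=im[bx[2]:bx[3],bx[0]:bx[1]]
    for c in blobs(k,(8,150,80),(19,255,255),60,3): print(n,np.round(rect(n,c,.128),4))
    for c in blobs(im,(50,120,40),(85,255,255),15,0):
        m=cv2.moments(c); print("green",atz(n,(m["m10"]/m["m00"],m["m01"]/m["m00"]),.093).round(4))
for hp in[(314.0,218.6)]: print("handle top",atz("top",hp,.106))
for hp in[(308.2,255.5)]: print("handle scene",atz("scene",hp,.106))
E
```

```text
top [ 5.299000e-01 -1.026000e-01 -1.059000e-01  1.267013e+02  4.600180e+01]
green [ 0.6777 -0.1677  0.093 ]
scene [ 5.310000e-01 -1.025000e-01 -1.318000e-01  1.254445e+02  4.805670e+01]
green [ 0.6745 -0.1689  0.093 ]
handle top [0.53915133 0.02461538 0.106     ]
handle scene [0.53436434 0.03482323 0.106     ]
```

```bash
cat >> h.py <<'E'
YAW=-0.105
def near(y): # choose equivalent of jaw yaw (mod pi) near 0
    return (y+np.pi/2)%np.pi-np.pi/2
def pick(x,y,yaw,z=.001,base=0.):
    r=near(yaw)+base
    manip.move_pose([x,y,.16],down(r)); manip.line_to([x,y,.05],feed=.2)
    f=manip.line_to([x,y,z],feed=.05,until_force=8); st(("touch",f))
    manip.grasp(100); st("grasp")
    p=np.array(manip.get_eef_pos()); manip.line_to(p+[0,0,.28],feed=.25); st("lift")
E
python3 - <<'E'
from h import *
for b in(0,np.pi,-np.pi):
    for p,y in(([.5815,.1686,.01],.018),([.529,-.103,.1],-.105),([.43,.285,.01],-.11)):
        q=manip.inverse_kinematics(p,down(y+b)); print(b,None if q is None else q.round(2))
E
```

```text
0 [-0.18  0.75 -0.28  1.83  0.33  0.61 -2.22]
0 [ 0.24  0.54 -0.2   1.95  0.17  0.67 -1.74]
0 [-0.5   0.67 -0.26  2.07  0.38  0.45 -2.73]
3.141592653589793 [ 0.03  0.81 -0.65  1.83  0.7   0.75  0.59]
3.141592653589793 [ 0.48  0.58 -0.56  1.94  0.44  0.74  1.12]
3.141592653589793 [-0.26  0.72 -0.63  2.06  0.77  0.6   0.03]
-3.141592653589793 [ 0.03  0.81 -0.65  1.83  0.7   0.75  0.59]
-3.141592653589793 [ 0.48  0.58 -0.56  1.94  0.44  0.74  1.12]
-3.141592653589793 [-0.26  0.72 -0.63  2.06  0.77  0.6   0.03]
```

```bash
python3 - <<'E'
from h import *
pick(.5815,.1686,.018,base=np.pi)
manip.move_pose([.528,-.103,.20],down(YAW+np.pi)); manip.sleep(.3); st("over")
S=manip.grab_frame("scene");T=manip.grab_frame("top")
cv2.imwrite("pics/scene4.png",S);cv2.imwrite("pics/top4.png",T)
a=cv2.resize(S[150:280,240:370],None,fx=3,fy=3,interpolation=cv2.INTER_CUBIC)
b=cv2.resize(T[160:290,300:430],None,fx=3,fy=3,interpolation=cv2.INTER_CUBIC)
cv2.imwrite("pics/m4.png",np.hstack([a,b]))
E
```

```text
('touch', False) t 15.6 p [0.5817 0.1688 0.0013] rot [ 3.141  0.    -3.124] F [-0.5 -0.5  0.3] w 0.0853
grasp t 16.0 p [0.5818 0.1688 0.0018] rot [ 3.142e+00  1.000e-03 -3.124e+00] F [-1.1 -0.2  7.7] w 0.045
lift t 17.3 p [0.5812 0.1683 0.2805] rot [-3.141e+00 -2.000e-03 -3.123e+00] F [-0.3  0.4 -1.5] w 0.0454
over t 18.7 p [ 0.5284 -0.102   0.2002] rot [3.141 0.    3.038] F [-0.8  0.  -2.5] w 0.0452
```

View pics/m4.png

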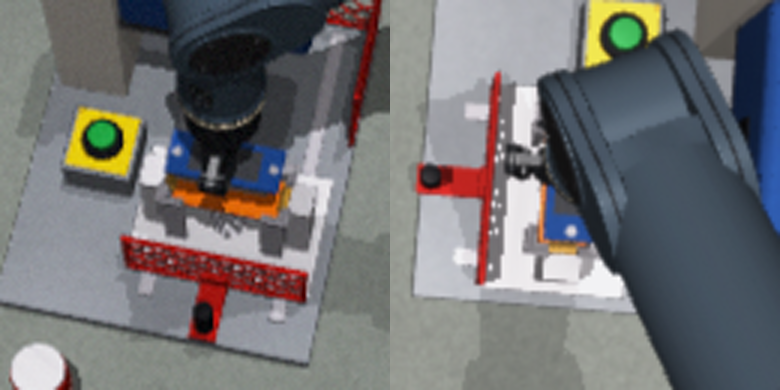

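```bash
python3 - <<'E'
from h import *
S=cv2.imread("pics/scene4.png")
k=np.zeros_like(S);k[190:225,290:345]=S[190:225,290:345]
m=cv2.inRange(cv2.cvtColor(k,cv2.COLOR_BGR2HSV),(95,110,50),(125,255,255))
c=np.argwhere(m)[:,::-1].reshape(-1,1,2)
print("pad in hand scene",np.round(rect("scene",c,.2147),4),len(c))
for f in("scene0","scene2","scene3","top0","top2","top3"):
    im=cv2.imread(f"pics/{f}.png"); n=f[:-1]
    k=np.zeros_like(im); 
    if n=="scene": k[150:240,280:360]=im[150:240,280:360]
    else: k[180:270,330:440]=im[180:270,330:440]
    for lo,hi,t in(((8,150,80),(17,255,255),"orange"),((18,130,80),(30,255,255),"brass")):
        for c in blobs(k,lo,hi,8,0): print(f,t,np.round(rect(n,c,.128),4),cv2.contourArea(c))
E
```

```text
pad in hand scene [ 5.275000e-01 -1.020000e-01 -1.034000e-01  1.193957e+02  5.038160e+01] 260
scene0 orange [ 5.108000e-01 -2.502000e-01 -8.620000e-02  1.187639e+02  4.783560e+01] 391.0
scene0 brass [ 0.6377 -0.1455 -1.4398 70.8106 19.6552] 62.0
scene2 brass [ 0.6379 -0.1473 -1.4398 67.2364 19.6552] 59.0
scene3 orange [ 5.26700e-01 -1.02900e-01 -1.06600e-01  1.16480e+02  4.82677e+01] 388.5
scene3 brass [ 0.5882 -0.114   1.3915 24.2906 10.3831] 14.5
scene3 brass [ 0.6377 -0.1455 -1.4398 70.8106 19.6552] 62.0
top0 orange [ 5.126000e-01 -2.413000e-01  4.260000e-02  1.213398e+02  3.689830e+01] 338.5
top0 brass [ 0.639  -0.1573  1.5495 66.2364 11.5835] 63.5
top2 orange [ 0.5413 -0.1033 -0.122  92.7036 46.3391] 372.0
top2 brass [ 0.5923 -0.1086  1.5493 22.9909  8.6557] 16.5
top2 brass [ 0.639  -0.1573  1.5495 66.2364 11.5835] 63.5
top3 orange [ 5.290000e-01 -1.025000e-01 -1.059000e-01  1.171386e+02  4.600180e+01] 566.5
top3 brass [ 0.4676 -0.0967  1.549  22.8825  5.7182] 12.5
top3 brass [ 0.5923 -0.11    1.5493 20.1192  8.6557] 17.0
top3 brass [ 0.639  -0.1573  1.5495 66.2364 11.5835] 63.5
```

```bash
python3 - <<'E'
from h import *
x,y=.5274,-.1029
manip.line_to([x,y,.165],rot=down(YAW+np.pi),feed=.1); st("above")
f=manip.line_to([x,y,.140],feed=.03,until_force=12); st(("in mouth",f))
if not f:
    f=manip.line_to([x,y,.111],feed=.03,until_force=35); st(("down",f))
E
```

```text
above t 19.3 p [ 0.5274 -0.1028  0.165 ] rot [ 3.141 -0.     3.037] F [-0.1  0.4 -0.9] w 0.0454
('in mouth', False) t 20.3 p [ 0.5275 -0.1028  0.1401] rot [3.142 0.    3.037] F [-0.5  0.3 -1. ] w 0.0456
('down', True) t 20.9 p [ 0.5285 -0.103   0.1227] rot [-3.141e+00  2.000e-03  3.036e+00] F [-0.8 -1.   9.5] w 0.0454
```

```bash
python3 - <<'E'
from h import *
x,y=.5278,-.1029
for z in(.119,.115,.111):
    f=manip.line_to([x,y,z],feed=.02,until_force=40); st((z,f))
    if f: break
manip.sleep(.2); st()
cv2.imwrite("pics/s5.png",cv2.resize(manip.grab_frame("scene")[150:280,240:370],None,fx=4,fy=4,interpolation=cv2.INTER_CUBIC))
E
```

```text
(0.119, False) t 21.2 p [ 0.5286 -0.1029  0.1195] rot [-3.141e+00  2.000e-03  3.036e+00] F [-0.6 -0.8  7.6] w 0.0455
(0.115, False) t 21.6 p [ 0.5286 -0.1029  0.1152] rot [-3.141e+00  2.000e-03  3.036e+00] F [ 1.5 -1.   4.4] w 0.0456
(0.111, False) t 21.9 p [ 0.5286 -0.1029  0.1113] rot [-3.141e+00  2.000e-03  3.036e+00] F [ 2.1 -0.6  4.1] w 0.0455
 t 22.1 p [ 0.5286 -0.1029  0.1113] rot [-3.141e+00  2.000e-03  3.036e+00] F [ 2.2 -0.4  5.5] w 0.0454
```

```bash
cat >> h.py <<'E'
WX,WY=.5284,-.1029
def insert():
    manip.move_pose([WX,WY,.20],down(YAW+np.pi)); manip.line_to([WX,WY,.143],feed=.1); st("mouth")
    ok=True
    for z in(.135,.128,.123,.119,.115,.111):
        f=manip.line_to([WX,WY,z],feed=.025,until_force=40); st((z,f))
def release():
    manip.open_gripper(); st("open"); manip.line_to([WX,WY,.26],feed=.2)
E
python3 - <<'E'
from h import *
release()
manip.move_pose([.45,.17,.36],down(np.pi)); st()
S=manip.grab_frame("scene");T=manip.grab_frame("top")
for n,im in(("scene",S),("top",T)):
    for r in pads(n,im=im): print(n,np.round(r,4))
    k=np.zeros_like(im)
    if n=="scene": k[150:240,280:360]=im[150:240,280:360]
    else: k[180:270,330:400]=im[180:270,330:400]
    for c in blobs(k,(95,110,50),(125,255,255),100): print("well",n,np.round(rect(n,c,.130),4))
cv2.imwrite("pics/m5.png",np.hstack([cv2.resize(S[150:280,240:370],None,fx=3,fy=3,interpolation=cv2.INTER_CUBIC),cv2.resize(T[160:290,300:430],None,fx=3,fy=3,interpolation=cv2.INTER_CUBIC)]))
E
```

```text
open t 22.7 p [ 0.5276 -0.1029  0.1108] rot [-3.141 -0.     3.036] F [ 0.4 -0.4  0.2] w 0.0855
 t 24.7 p [0.4507 0.1683 0.3592] rot [-3.141e+00 -1.000e-03  3.139e+00] F [ 0.9 -1.  -0.3] w 0.0856
scene [ 4.288000e-01  2.850000e-01 -1.107000e-01  1.197715e+02  4.868550e+01]
scene [  0.5764   0.2805   0.1364 116.3467  48.6789]
well scene [ 5.584000e-01 -2.964000e-01  1.082000e-01  2.174439e+02  6.268060e+01]
top [ 5.396000e-01 -1.140000e-01 -9.860000e-02  1.284903e+02  5.326140e+01]
well top [ 5.305000e-01 -1.024000e-01 -9.860000e-02  1.181599e+02  4.897930e+01]
```

View pics/m5.png

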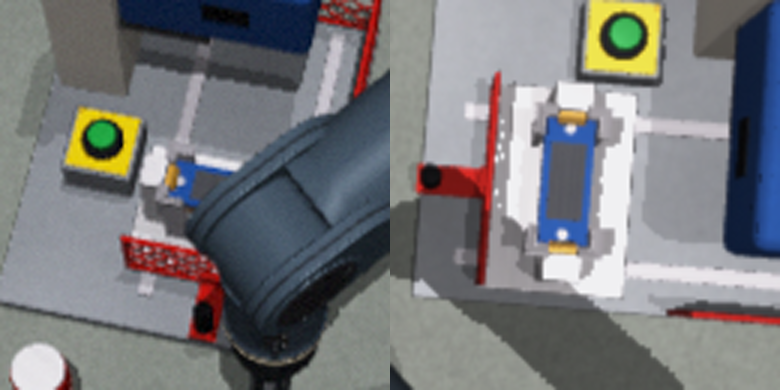

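```bash
python3 - <<'E'
from h import *
pick(.4303,.2850,-.111,z=.002,base=np.pi)
insert(); 
manip.sleep(.2); st()
E
```

```text
('touch', False) t 27.6 p [0.4304 0.2851 0.0022] rot [3.141 0.    3.031] F [-1.  -0.  -0.3] w 0.0852
grasp t 28.0 p [0.4304 0.2851 0.0028] rot [3.141e+00 1.000e-03 3.031e+00] F [-2.5 -1.3 11.8] w 0.0454
lift t 29.3 p [0.43   0.2844 0.2816] rot [-3.140e+00 -2.000e-03  3.031e+00] F [ 0.6  0.6 -1.9] w 0.0457
mouth t 31.5 p [ 0.5288 -0.1025  0.1433] rot [3.141 0.    3.037] F [ 0.9 -0.6 -0.8] w 0.0456
(0.135, False) t 32.0 p [ 0.5283 -0.1029  0.135 ] rot [ 3.142 -0.     3.037] F [-0.2 -0.3 -1.7] w 0.0451
(0.128, False) t 32.4 p [ 0.5291 -0.1028  0.1298] rot [-3.140e+00  2.000e-03  3.037e+00] F [-6.8 -0.6 20.6] w 0.0453
(0.123, False) t 32.8 p [ 0.529  -0.1028  0.1252] rot [-3.140e+00  3.000e-03  3.037e+00] F [-9.2 -1.3 26.9] w 0.0455
(0.119, False) t 33.1 p [ 0.5286 -0.103   0.1208] rot [-3.140e+00  2.000e-03  3.036e+00] F [-8.3 -0.9 23.8] w 0.0453
(0.115, False) t 33.4 p [ 0.5285 -0.1029  0.1169] rot [-3.140e+00  1.000e-03  3.036e+00] F [-10.7  -0.4  24.9] w 0.045
(0.111, False) t 33.7 p [ 0.5281 -0.1028  0.1119] rot [-3.141  0.     3.037] F [-6.   0.1 11.4] w 0.0452
 t 33.9 p [ 0.5281 -0.1028  0.1118] rot [-3.141  0.     3.037] F [-5.5  0.  12.6] w 0.0451
```

```bash
python3 - <<'E'
from h import *
manip.line_to([WX-.0008,WY,.109],feed=.02,until_force=40); st()
release()
manip.move_pose([.45,.10,.42],down(np.pi)); st()
S=manip.grab_frame("scene");T=manip.grab_frame("top")
for n,im in(("scene",S),("top",T)):
    for r in pads(n,im=im): print(n,np.round(r,4))
    k=np.zeros_like(im)
    if n=="scene": k[150:240,280:360]=im[150:240,280:360]
    else: k[180:270,330:400]=im[180:270,330:400]
    for c in blobs(k,(95,110,50),(125,255,255),100): print("well",n,np.round(rect(n,c,.130),4))
cv2.imwrite("pics/m6.png",np.hstack([cv2.resize(S[150:280,240:370],None,fx=3,fy=3,interpolation=cv2.INTER_CUBIC),cv2.resize(T[160:290,300:430],None,fx=3,fy=3,interpolation=cv2.INTER_CUBIC)]))
cv2.imwrite("pics/s6.png",S)
E
```

```text
t 34.2 p [ 0.5281 -0.1028  0.1101] rot [-3.141e+00  2.000e-03  3.037e+00] F [-3.5 -0.3 13. ] w 0.0455
open t 34.6 p [ 0.5276 -0.1029  0.1089] rot [ 3.141 -0.     3.037] F [-0.1  0.5  0.4] w 0.0852
 t 36.6 p [0.4505 0.0981 0.4188] rot [-3.141e+00 -2.000e-03  3.139e+00] F [-0.2 -0.5 -0.9] w 0.0852
scene [  0.5769   0.2796   0.1185 116.269   48.8076]
well scene [ 0.5525 -0.1043 -0.1526 67.9696 56.2196]
well scene [ 5.574000e-01 -3.020000e-01  1.082000e-01  2.207888e+02  5.170570e+01]
top [ 5.376000e-01 -1.131000e-01 -1.178000e-01  1.313175e+02  5.351310e+01]
top [  0.5879   0.2817   0.127  104.7051  48.7523]
well top [ 5.287000e-01 -1.016000e-01 -1.178000e-01  1.207599e+02  4.921080e+01]
```

View pics/m6.png

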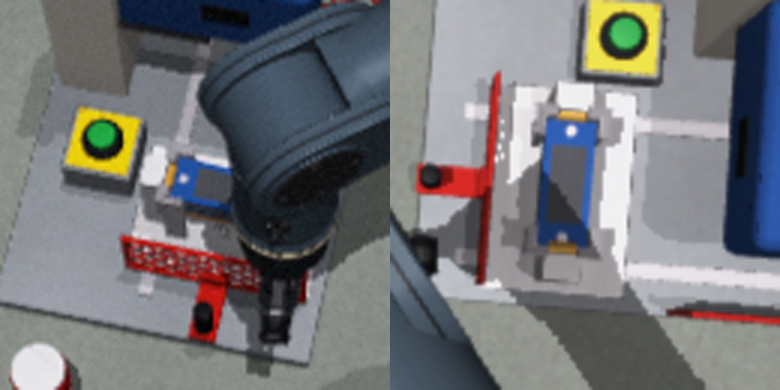

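```bash
sed -i 's/^WX,WY=.*/WX,WY=.5280,-.1029/' h.py; python3 - <<'E'
from h import *
pick(.5786,.2803,.132,z=.002,base=np.pi)
insert(); 
manip.sleep(.2); st()
manip.line_to([WX,WY,.1085],feed=.02,until_force=40); st()
E
```

```text
('touch', False) t 39.8 p [0.5788 0.2805 0.0023] rot [ 3.141  0.    -3.01 ] F [ 0.5  0.1 -1. ] w 0.0855
grasp t 40.2 p [0.5788 0.2807 0.0029] rot [ 3.141e+00  1.000e-03 -3.009e+00] F [-1.6 -1.4  6.3] w 0.0453
lift t 41.5 p [0.5784 0.2801 0.2815] rot [-3.141e+00 -2.000e-03 -3.009e+00] F [ 0.1 -0.1 -2. ] w 0.0454
mouth t 43.7 p [ 0.5283 -0.1025  0.1432] rot [3.141 0.    3.037] F [ 0.1  0.2 -1.9] w 0.0449
(0.135, False) t 44.2 p [ 0.5283 -0.1028  0.1352] rot [3.141e+00 1.000e-03 3.037e+00] F [ 0.4  0.5 -0. ] w 0.0453
(0.128, False) t 44.6 p [ 0.5283 -0.1028  0.1282] rot [-3.142e+00  1.000e-03  3.037e+00] F [0.  1.1 4.2] w 0.0452
(0.123, False) t 45.0 p [ 0.5283 -0.1028  0.1241] rot [-3.141e+00  1.000e-03  3.037e+00] F [-5.1 -0.1 18.3] w 0.0456
(0.119, False) t 45.3 p [ 0.5283 -0.1028  0.1196] rot [-3.141e+00  1.000e-03  3.037e+00] F [-1.9  0.5  9.5] w 0.0456
(0.115, False) t 45.6 p [ 0.5283 -0.1027  0.1152] rot [3.142e+00 1.000e-03 3.037e+00] F [-0.8  1.3  5.5] w 0.0453
(0.111, False) t 45.9 p [ 0.5283 -0.1027  0.1112] rot [3.141e+00 1.000e-03 3.037e+00] F [-0.5  0.8  4.8] w 0.0453
 t 46.1 p [ 0.5283 -0.1028  0.1112] rot [3.141e+00 1.000e-03 3.037e+00] F [0.8 2.2 4.3] w 0.0454
 t 46.4 p [ 0.5283 -0.1027  0.1087] rot [3.141e+00 1.000e-03 3.037e+00] F [0.7 1.2 5.5] w 0.0453
```

```bash
python3 - <<'E'
from h import *
release()
manip.move_pose([.42,.32,.36],down(np.pi)); st()
S=manip.grab_frame("scene");T=manip.grab_frame("top")
for n,im in(("scene",S),("top",T)):
    for r in pads(n,im=im): print(n,np.round(r,4))
    k=np.zeros_like(im)
    if n=="scene": k[190:240,280:360]=im[190:240,280:360]
    else: k[180:270,330:400]=im[180:270,330:400]
    for c in blobs(k,(95,110,50),(125,255,255),100): print("well",n,np.round(rect(n,c,.130),4))
cv2.imwrite("pics/m7.png",np.hstack([cv2.resize(S[180:260,270:370],None,fx=4,fy=4,interpolation=cv2.INTER_CUBIC),cv2.resize(T[180:260,310:410],None,fx=4,fy=4,interpolation=cv2.INTER_CUBIC)]))
cv2.imwrite("pics/s7.png",S);cv2.imwrite("pics/t7.png",T)
E
```

```text
open t 46.8 p [ 0.5278 -0.103   0.1083] rot [-3.142 -0.     3.036] F [ 0.3 -0.4  0.6] w 0.0855
 t 49.4 p [0.421  0.3188 0.3594] rot [-3.141 -0.     3.139] F [ 0.7  0.4 -0.3] w 0.0855
scene [ 5.352000e-01 -1.436000e-01 -1.100000e-01  1.259615e+02  5.997190e+01]
well scene [ 5.282000e-01 -9.860000e-02 -1.100000e-01  1.187184e+02  5.652330e+01]
top [ 5.395000e-01 -1.136000e-01 -1.085000e-01  1.291859e+02  5.328020e+01]
well top [ 5.304000e-01 -1.020000e-01 -1.085000e-01  1.187997e+02  4.899660e+01]
```

View pics/m7.png

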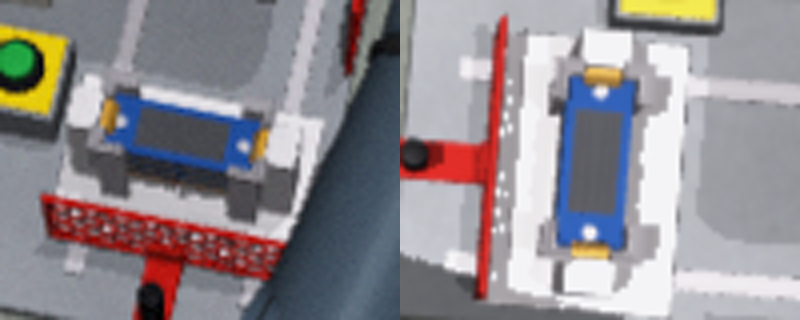

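View pics/t7.png

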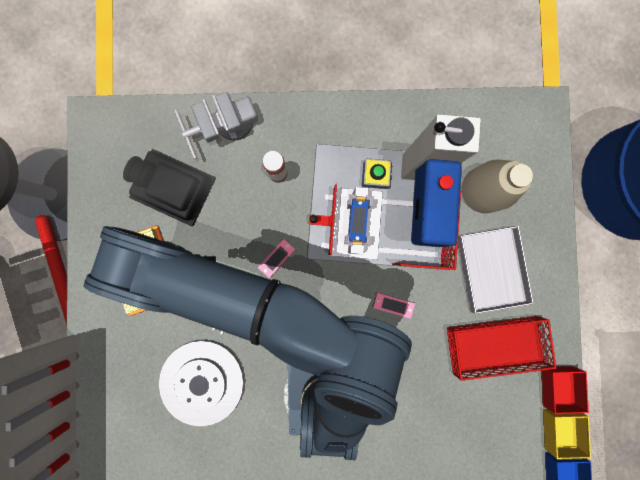

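```bash
python3 - <<'E'
from h import *
manip.move_pose([WX,WY,.25],down(YAW+np.pi)); manip.grasp(40); manip.line_to([WX,WY,.155],feed=.15)
f=manip.line_to([WX,WY,.126],feed=.02,until_force=4); st(f)
f=manip.line_to([WX,WY,.126],feed=.02,until_force=25); st(f)
manip.line_to([WX,WY,.25],feed=.15); manip.open_gripper(); st()
E
```

```text
True t 53.8 p [ 0.528  -0.1029  0.1296] rot [ 3.142 -0.     3.037] F [-0.4 -0.9  4.8] w 0.0004
False t 54.1 p [ 0.528  -0.1029  0.1262] rot [-3.141e+00 -1.000e-03  3.036e+00] F [-2.1 -0.3  6.6] w 0.0004
 t 55.9 p [ 0.528  -0.1029  0.25  ] rot [-3.141e+00 -1.000e-03  3.036e+00] F [0.6 1.  0.6] w 0.085
```

```bash
python3 - <<'E'
from h import *
h=np.array([.5405,.0265])
manip.move_pose([.5405,.03,.30],down(1.466)); manip.line_to([*h,.12],feed=.2)
f=manip.line_to([*h,.066],feed=.08,until_force=8); st(f)
manip.grasp(60); st("grasped")
d=np.array([np.sin(YAW),-np.cos(YAW),0]); p=np.array(manip.get_eef_pos())
f=manip.line_to(p+d*.165,feed=.07,until_force=30); st(f)
if not f:
    f=manip.line_to(p+d*.195,feed=.03,until_force=15); st(f)
manip.sleep(.3); st()
print("travel",(np.array(manip.get_eef_pos())-p)@d)
E
```

```text
False t 59.1 p [0.5407 0.0267 0.0662] rot [ 3.141 -0.     1.466] F [-0.4  0.1  0.4] w 0.085
grasped t 59.7 p [0.54   0.0265 0.0663] rot [-3.141e+00  1.000e-03  1.466e+00] F [-3.7 -0.5  5.9] w 0.0208
False t 62.2 p [ 0.5231 -0.1376  0.0664] rot [ 3.141 -0.     1.466] F [4.5 1.3 0.6] w 0.0208
True t 62.9 p [ 0.5216 -0.1525  0.0663] rot [ 3.141e+00 -3.000e-03  1.467e+00] F [-1.   1.4  4.5] w 0.0206
 t 63.2 p [ 0.5216 -0.1524  0.0663] rot [ 3.141e+00 -3.000e-03  1.467e+00] F [-0.8  1.9  5.3] w 0.0207
travel 0.17986049524598635
```

```bash
python3 - <<'E'
from h import *
manip.open_gripper(); st("open"); p=np.array(manip.get_eef_pos()); manip.line_to(p+[0,0,.25],feed=.2)
manip.move_pose([.45,.15,.40],down(1.2))
S=manip.grab_frame("scene");T=manip.grab_frame("top")
cv2.imwrite("pics/m8.png",np.hstack([cv2.resize(S[110:270,240:370],None,fx=3,fy=3,interpolation=cv2.INTER_CUBIC),cv2.resize(T[130:290,310:440],None,fx=3,fy=3,interpolation=cv2.INTER_CUBIC)]))
for y in np.arange(-3.0,3.2,.5):
    q=manip.inverse_kinematics([.676,-.168,.09],down(y)); print(round(y,2),None if q is None else q.round(2))
E
```

```text
open t 63.8 p [ 0.5226 -0.1523  0.0664] rot [ 3.139 -0.004  1.467] F [-0.  -0.3 -0.3] w 0.0854
-3.0 [ 0.74  0.99 -1.18  1.51  0.94  1.28  1.16]
-2.5 [ 0.77  1.05 -1.29  1.5   1.02  1.36  1.61]
-2.0 [ 0.79  1.11 -1.4   1.5   1.09  1.44  2.07]
-1.5 [-0.08  0.79  0.47  1.54 -0.42  0.91 -2.54]
-1.0 [ 0.35  0.75 -0.31  1.52  0.27  0.91 -2.62]
-0.5 [ 0.4   0.76 -0.4   1.52  0.34  0.93 -2.18]
0.0 [ 0.44  0.77 -0.48  1.52  0.41  0.95 -1.73]
0.5 [ 0.48  0.78 -0.56  1.52  0.47  0.98 -1.28]
1.0 [ 0.52  0.8  -0.63  1.51  0.53  1.   -0.83]
1.5 [ 0.55  0.82 -0.7   1.51  0.58  1.03 -0.37]
2.0 [ 0.63  0.87 -0.87  1.51  0.71  1.1   0.04]
2.5 [ 0.68  0.91 -1.    1.51  0.81  1.17  0.47]
3.0 [ 0.72  0.96 -1.11  1.51  0.89  1.24  0.91]
```

View pics/m8.png

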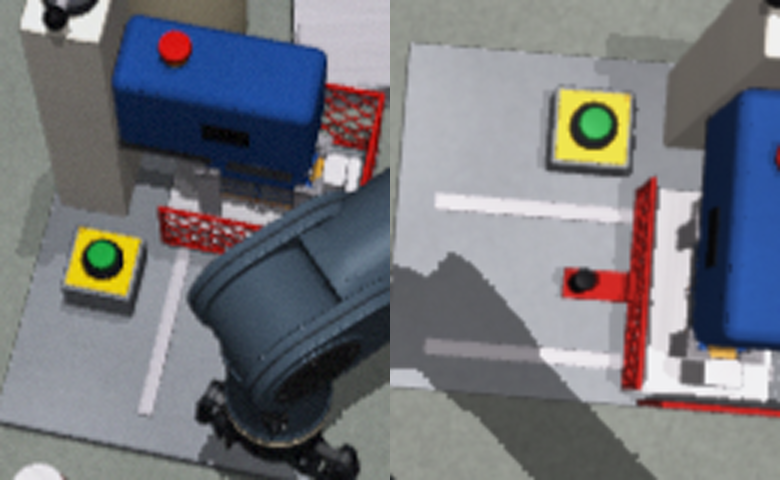

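```bash
python3 - <<'E'
from h import *
manip.grasp(40)
b=[.676,-.168]
q=manip.inverse_kinematics([.55,.02,.40],down(-1.5)); print(q.round(2)); assert q[2]>.1
manip.goto_joints(q); st()
q=manip.inverse_kinematics([*b,.20],down(-1.5)); print(q.round(2)); assert q[2]>.1
manip.line_to([*b,.20],feed=.2); st("over"); print(manip.get_joints().round(2))
manip.line_to([*b,.105],feed=.08)
f=manip.line_to([*b,.080],feed=.015,until_force=9); st(f)
E
```

```text
[-0.81  0.46  1.14  1.49 -0.42  1.46 -2.73]
 t 69.2 p [0.5499 0.0201 0.3996] rot [ 3.141  0.    -1.499] F [ 0.4 -0.4 -0. ] w -0.0003
[-0.26  0.79  0.89  1.43 -0.63  1.22 -2.37]
over t 70.9 p [ 0.6762 -0.1674  0.2009] rot [-3.141  0.    -1.499] F [ 0.4  0.9 -0.4] w -0.0001
[-0.26  0.79  0.9   1.43 -0.64  1.22 -2.36]
True t 73.2 p [ 0.6761 -0.168   0.0912] rot [-3.141  0.    -1.5  ] F [-1.5  1.2  7.5] w 0.0002
```

```bash
python3 - <<'E'
from h import *
b=[.676,-.168]
for z in(.089,.087,.0855):
    f=manip.line_to([*b,z],feed=.015,until_force=22); st((z,f))
    if f: break
manip.sleep(.3); st()
manip.line_to([*b,.22],feed=.15); st("up")
manip.line_to([.55,.02,.40],feed=.25)
S=manip.grab_frame("scene");T=manip.grab_frame("top")
cv2.imwrite("pics/s9.png",S);cv2.imwrite("pics/t9.png",T)
cv2.imwrite("pics/m9.png",np.hstack([cv2.resize(S[110:270,240:370],None,fx=3,fy=3,interpolation=cv2.INTER_CUBIC),cv2.resize(T[130:290,310:440],None,fx=3,fy=3,interpolation=cv2.INTER_CUBIC)]))
E
```

```text
(0.089, False) t 73.5 p [ 0.6762 -0.1681  0.091 ] rot [-3.141e+00  1.000e-03 -1.500e+00] F [-6.   3.8 18.7] w -0.0002
(0.087, True) t 73.7 p [ 0.6761 -0.168   0.0911] rot [-3.14e+00  2.00e-03 -1.50e+00] F [-3.   2.2 10.6] w 0.0001
 t 74.0 p [ 0.6761 -0.168   0.0911] rot [-3.14e+00  2.00e-03 -1.50e+00] F [-3.4  1.8 11.4] w -0.0002
up t 75.0 p [ 0.6756 -0.1676  0.2188] rot [ 3.141e+00  2.000e-03 -1.500e+00] F [ 0.8 -0.9 -1.2] w 0.0001
```

View pics/m9.png

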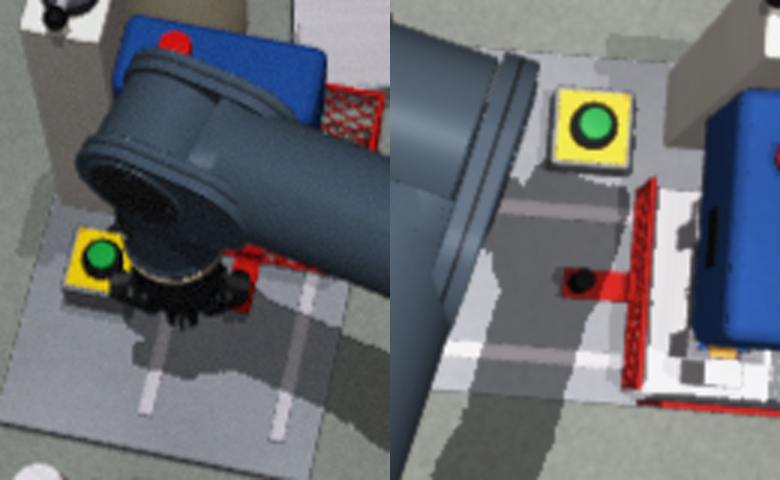

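View pics/s9.png

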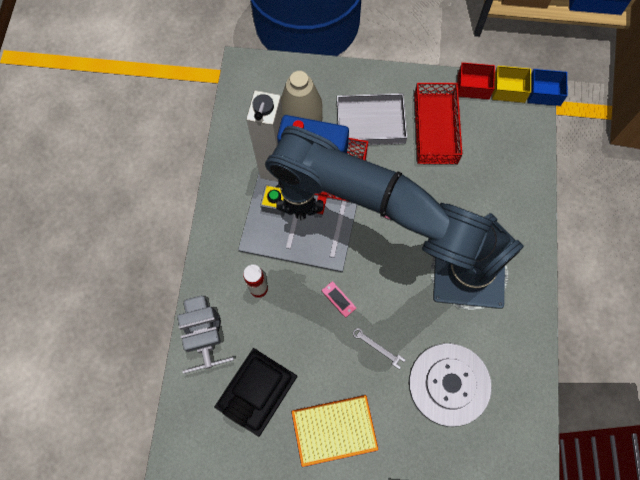

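```bash
python3 - <<'E'
from h import *
b=[.676,-.168]
manip.line_to([*b,.22],feed=.25); manip.line_to([*b,.104],feed=.1); manip.sleep(.3)
for z in np.arange(.1,.0895,-.001):
    manip.line_to([*b,z],feed=.01,until_force=30); print(round(z,4),manip.get_eef_pos().round(4)[2],np.mean([manip.get_force() for _ in range(5)],0).round(1))
manip.line_to([*b,.13],feed=.1)
E
```

```text
0.1 0.0999 [-0.7 -0.2  0.8]
0.099 0.0989 [-0.   0.4  0.4]
0.098 0.0979 [ 0.4 -0.  -0. ]
0.097 0.0971 [0.1 1.1 2.3]
0.096 0.0961 [0.2 0.  1.4]
0.095 0.0951 [0.  0.4 2.9]
0.094 0.0941 [ 0.2 -0.6  3.6]
0.093 0.0931 [ 0.8 -0.6  4.1]
0.092 0.092 [ 1.4 -0.2  4.2]
0.091 0.0912 [-0.2 -0.2  6. ]
0.09 0.0911 [-2.3  1.2 13.4]
```

```bash
python3 - <<'E'
from h import *
manip.line_to([.676,-.168,.22],feed=.2); manip.line_to([.52,.10,.40],feed=.25); manip.sleep(1); st()
T=manip.grab_frame("top"); d=cv2.absdiff(T,cv2.imread("pics/t9.png")); print("handle region diff",d[205:245,350:390].mean())
for c in blobs(T,(50,120,40),(85,255,255),15,0):
    m=cv2.moments(c); print("green",atz("top",(m["m10"]/m["m00"],m["m01"]/m["m00"]),.093).round(4))
manip.sign_off()
E
```

```text
t 86.1 p [0.52 0.1  0.4 ] rot [-3.141e+00  2.000e-03 -1.500e+00] F [-0.6 -0.3  0. ] w 0.0002
handle region diff 42.40875
green [ 0.6777 -0.1677  0.093 ]
the job is handed in; nothing more can be done
```

The job is handed in at 86 s of the 210 s allowed. I drew the cassette fully out and pushed in all three blue pads present, plate up. I then slid it home, pressed the green button and moved the arm clear. I never reached for the two pink look-alikes or the other things on the bench. I did not measure their positions afterwards, and the last full picture showed nothing out of place.

- **Pads held:** both cameras showed the brass lips over the plate ends of the third pad. A touch with shut fingers found the top plate at 129.6 mm, against 130 mm for the lips' underside. Pushing 3 to 4 mm further met only about 7 N of spring force.
- **Cassette home:** it travelled 179.9 mm from the outer stop to the inner stop, against a nominal 180 mm. A picture afterwards showed it home.
- **Button:** the stepped press showed about 6 mm of travel, rising to about 5 N before a hard stop. I pressed it twice, both times with the cassette home.

**Checks that disagreed:**
- **Camera offset:** the two cameras differed by about 3 mm in x. I split the difference, and the pads still seated.
- **Button height:** I first felt the button at about 97 mm, not the stated 93 mm.
- **Final picture check:** comparing the grip area with an earlier picture gave a large difference. The arm and its shadow had moved between the two pictures, so it neither confirms nor rules out that the cassette stayed put. The home position rests on the measured travel and the earlier pictures.

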